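Press and hold a round flask on a touch mixer

TASK

Take the amber flask with the yellow cap out of its cork ring and lower it gently, upright, through the clear guard of the mixer until it just rests in the orange sprung ring, and pause there a moment. Then press it straight down so that the ring sinks about 12 mm, short of its stop, and finish while still holding the flask pressed down so the mixer keeps running. Leave the white-capped flask and everything else on the bench where they stand.

Things in the scene. Friction and masses are not known exactly. Their poses are not given: they have to be found in the camera images.
- flask_cap (a point): centre of the yellow ribbed cap of the amber round-bottomed glass flask, the one to mix (z up along its neck). The cap, the place to grip, is 36 mm across (38 mm over the ribs) and 32 mm tall. The flask is 128 mm tall, 150 to 290 g: a ball 68 mm across, a neck 26 mm across showing for 28 mm, then the cap. Its lowest point is 112 mm below this point, its top 16 mm above.
- flask_bulb (a point): centre of the ball of the same amber flask, 78 mm below the cap's centre. At the start the flask stands upright and loose in a fixed cork ring 88 mm across and 30 mm high.
- mixer: fixed teal box 170 x 150 mm, 50 mm high; origin on the bench, below the ring's centre; its front faces the robot within 25 degrees. On it, round the ring and on the same axis, stands a fixed clear tubular guard, 104 mm inside, 4 mm wall, rim 120 mm above the bench, so 35 mm above the free ring.
- cradle_seat (a point): centre of the upper face of the orange sprung ring on the mixer; moves with the ring, z up. Ring: 68 mm outside, 48 mm inside, 12 mm high, upper face 85 mm above the bench when free. A flask resting in it has its ball's centre 24 mm and its cap's centre 102 mm above this point.
- cradle (a joint): how far the sprung ring is pressed down, in m: 0 = free (up), 0.020 = against its stop. The spring is preloaded: about 4 N before it starts to move (more than the flask weighs), then 0.4 N per mm, so about 9 N at 12 mm.
- spare_cap (a point): centre of the white cap of a second flask, clear glass, of the same shape and size, in its own cork ring: leave it alone.
- rack: teal rack 70 x 150 mm with yellow-capped tubes, 84 mm tall; origin under its centre; leave it alone.
- reagent: small amber bottle with a blue cap, 54 mm across, 110 mm tall; origin under its centre; leave it alone.
- tipbox: blue box of pipette tips, 85 x 120 x 53 mm; origin under its centre; leave it alone.
- pot: white specimen pot with a red lid, 66 mm across, 69 mm tall; origin under its centre; leave it alone.
- timer: white bench timer lying flat, 60 x 70 x 24 mm; origin under its centre; leave it alone.
Things that resemble listed ones, but are neither listed nor needed, are in the scene too. What is shaped like the part that bears flask_cap but red is not meant. Leave any green look-alike of the mixer alone.

How it is judged:
On the way, in this order (a step that is already met when the one before it is completed fails the run):
1. the flask rests upright in the free ring, not yet pressed (ring down less than 5 mm) (horizontal distance between flask_bulb and cradle_seat below 0.006 m and z of flask_bulb in the frame of cradle_seat below 0.028 m and angle between flask_cap's own z axis and vertical below 0.2 rad and value of joint cradle below 0.005 m and contact force between flask and cradle above 0.2 N), for 0.3 s.
2. the flask is pressed down with the ring 8 to 17 mm down (value of joint cradle between 0.008 and 0.017 m and horizontal distance between flask_bulb and cradle_seat below 0.006 m and angle between flask_cap's own z axis and vertical below 0.2 rad), for 0.5 s.
At the end, for the whole second after the job is handed in: The robot still holds the flask still and pressed in the ring: ring 8 to 17 mm down, ball within 6 mm of the ring's axis and seated in it, flask within 0.2 rad of upright, more than 4 N between flask and ring, the fingers bearing on the flask; the spare flask's cap within 30 mm of where it was (all of step 2 and z of flask_bulb in the frame of cradle_seat between 0.018 and 0.028 m and contact force between flask and cradle above 4 N and contact force between the fingers and flask above 2 N and linear speed of flask below 0.03 m/s and distance of spare_cap from where it was at the start of the episode below 0.03 m); the arm keeps its last pose, push and grip.
It fails at once if the flask comes down into the ring faster than 0.25 m/s (within 15 mm of seating), dropped or rammed (horizontal distance between flask_bulb and cradle_seat below 0.03 m and z of flask_bulb in the frame of cradle_seat below 0.039 m and linear speed of flask above 0.25 m/s).
It fails at once if more than 25 N between the flask and the ring (contact force between flask and cradle above 25 N).
It fails at once if the ring is pressed onto its stop (more than 19 mm) (value of joint cradle above 0.019 m).
It fails at once if the flask is tipped more than 0.8 rad (angle between flask_cap's own z axis and vertical above 0.8 rad).
It fails at once if another thing on the bench is displaced by more than 30 mm (distance of any of spare_cap, rack, reagent, tipbox, pot, timer from where it was at the start of the episode above 0.03 m).
It also fails if it takes over 45 s, if anything falls off the work surface, if the arm or the gripper's body presses on something with over 40 N, if the wrist force passes 120 N, or if a joint passes its speed limit or range.

ROBOT

A 7-joint arm with a two-finger parallel gripper is mounted at the origin on the work surface. World frame = base frame: x ahead of the robot, y to its left, z up, the work surface at z = 0. Lengths are in m, angles in rad, forces in N, time in s.
With the tool pointing down it reaches from about 0.425 to 0.95 m from the base axis. Payload 4.7 kg.
Tool frame: the origin (TCP) lies on the centre line of the jaws, within the pads' length; the fingertips stand robot.nose_length ahead of it and the grasp point (between the pads) lies 8 mm behind it (robot.nose_length is the distance from the TCP to the fingertips, in m); z points along the fingers, x is the direction in which the jaws open and shut, and the axes are right-handed (so a half turn about z gives the same grasp; the last joint's range is limited). The gripper opens to 85 mm and grips with 20 to 120 N. Pads are 22 mm wide; open, the fingers measure 114 mm over their backs; the gripper's body (76 mm by 85 mm) begins 54 mm behind the grasp point. The pads swing forward as they close: fully open they stand 13 mm farther back than shut.
Start: joints at [-1.205, 0.469, -0.049, 1.532, 0.024, 1.141, -0.082], TCP at [0.26, 0.623, 0.242] pointing down, gripper open.
Joint ranges: [-2.59, 2.59], [-0.33, 1.99], [-1.39, 1.29], [0.1, 2.45], [-1.04, 4.18], [0.21, 1.99], [-2.66, 2.66]. Speed limits (rad/s): [2.57, 2.57, 3.14, 3.14, 3.14, 3.14, 3.14].

INTERFACE

Orientations are given as [roll, pitch, yaw] about the fixed x, y, z axes, in that order (R = Rz(yaw) Ry(pitch) Rx(roll)).
In Python, from plant import robot gives the robot as it stands. Calls block until the motion is done:
- robot.goto(position, orientation): joint-space move of the TCP to a pose.
- robot.move_straight(position, vel=0.15, attitude=None, contact_N=None): straight line of the TCP; attitude=None keeps the orientation; vel is the mean speed in m/s. With contact_N (N) it stops when the force on the tool has changed by that much, and returns True; else False.
- robot.move_joints(angles): joint-space move.
- robot.grip(opening, strength=None): opening from 0.0 (shut) to 1.0 (fully open); strength is the grip in N (None keeps the last); returns when the fingers have stopped.
- robot.sleep(seconds).
- robot.inverse_kinematics(position, orientation): joint angles nearest the present ones, or None.
- robot.sense(): the state.
- robot.grab_frame(name): name is "side" or "top" or "wrist"; returns a dict with "image" (480x640x3 uint8, red, green, blue), "range_z" (480x640 float32, m along the optical axis (not along the pixel's ray), 0 where there is no reading), "fx", "fy", "cx", "cy" (pixels), "dist_coeffs" ([k1, k2, p1, p2, k3] as OpenCV has them; the pictures are not rectified), "R" (3x3) and "t" (3): a world point X has camera coordinates R X + t. Camera axes: x right, y down, z forward; pixel columns grow to the right and rows downward; lengths in m; the calibration is good to about 2 mm. A picture is of the moment at which its call begins.
A pose or a line that the arm cannot do raises robot.IKError and nothing moves.
- robot.close_job(): hands the job in, once; it reports no verdict.
The state is a dict: "t": time; "joint_pos": joint angles; "joint_velocities": joint speeds; "effort": joint torques, N m; "tcp_pos": TCP position; "tcp_rot": TCP orientation; "wrist_force": force on the tool from outside, world axes, zero at the start; "torque": the same for the moment, N m; "opening": opening from 0.0 (shut) to 1.0 (fully open).
Only numpy, scipy, OpenCV 4.12 (cv2) and the standard library are available. Lean on these libraries where they do the work, as an engineer would, in place of code of your own. Each camera call takes 0.05 s, during which the arm holds its last target. There are 200 camera calls.

## Working session

There is one attempt and no reset: what is moved stays moved. The work goes in short steps, each a Python script; the robot and the scene stay as the last script left them, time stands still between calls to the robot, and variables do not carry over. Pictures are saved under pics/ and viewed, about 8 in all and at most 12, crops included, and the job is handed in when it is done.

```bash
mkdir -p pics; ls
cat > h.py <<'E'
import numpy as np, cv2
from plant import robot
def save(f,name,crop=None,scale=1):
    im=f["image"][:,:,::-1]
    if crop: u0,v0,u1,v1=crop; im=im[v0:v1,u0:u1]
    cv2.imwrite("pics/"+name,cv2.resize(im,None,fx=scale,fy=scale,interpolation=cv2.INTER_CUBIC))
def world_map(f):
    K=np.array([[f["fx"],0,f["cx"]],[0,f["fy"],f["cy"]],[0,0,1]]);h,w=f["range_z"].shape
    uv=np.stack(np.meshgrid(np.arange(w),np.arange(h)),-1).reshape(-1,1,2).astype(np.float64)
    n=cv2.undistortPoints(uv,K,np.array(f["dist_coeffs"]))[:,0]
    z=f["range_z"].reshape(-1,1)
    P=np.hstack([n*z,z]); X=(P-np.array(f["t"]))@np.array(f["R"])
    X[z[:,0]==0]=np.nan
    return X.reshape(h,w,3)
E
python3 - <<'E'
from h import *
import pickle
F={}
for n in("side","top"):
    f=robot.grab_frame(n);F[n]=f;save(f,n+"0.png"); R=np.array(f["R"]);print(n,-R.T@np.array(f["t"]),R[2],f["fx"])
pickle.dump(F,open("F.pkl","wb"))
print(robot.sense(),robot.nose_length)
E
```

```text
pics
side [ 0.15051761 -0.80708332  1.03564442] [ 0.33300718  0.58492954 -0.73956991] 476.69610085766857
top [ 0.35093746 -0.09901127  1.37199606] [ 0.18010782  0.01074533 -0.98358818] 608.483971112964
{'t': 0.1, 'joint_pos': array([-1.20490365,  0.46935126, -0.04858346,  1.53357553,  0.02410648,
        1.14099957, -0.08229712]), 'joint_velocities': array([ 0.00025321, -0.00229977, -0.00094311, -0.00246269,  0.00284509,
        0.0028311 , -0.00025958]), 'effort': array([ 4.38140441e-04, -5.11517823e+01, -4.72744473e-02, -2.38389552e+01,
        1.07313393e-02,  4.34389294e-03,  1.44806825e-05]), 'tcp_pos': array([0.25941639, 0.62261178, 0.24137228]), 'tcp_rot': array([3.14152059e+00, 1.74645596e-03, 1.17602796e+00]), 'wrist_force': array([-0.36043051, -0.64589768, -0.67680826]), 'torque': array([-1.22472623e-03,  9.32056870e-03, -9.72409282e-05]), 'opening': 0.9994925705902029} 0.011
```

View pics/top0.png

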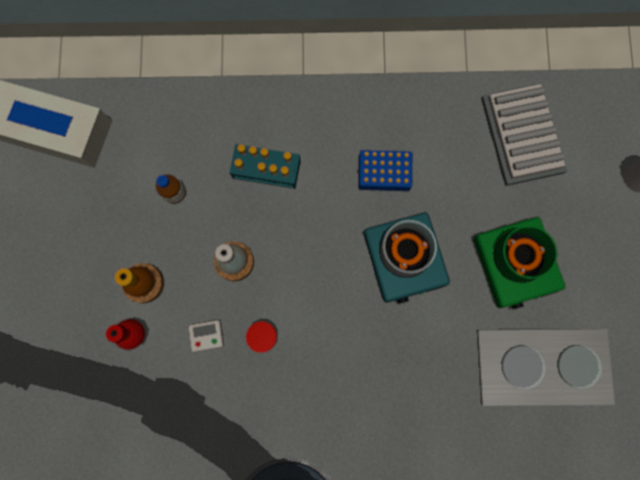

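View pics/side0.png

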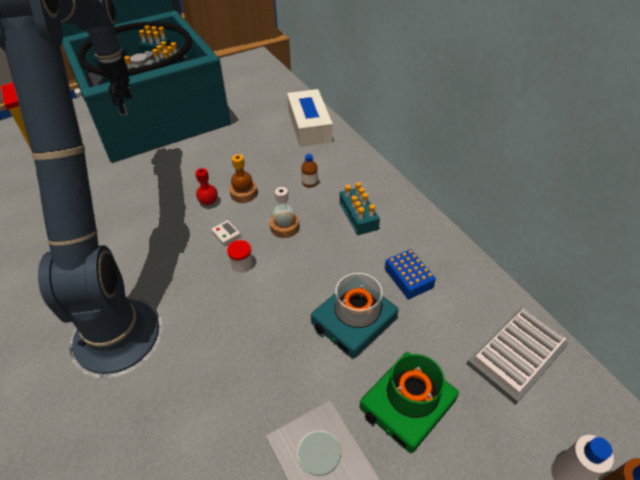

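Candidates in the top view:
- Flask: the amber one with the yellow cap at (124,277) is the one wanted. The others are the red look-alike (113,333), the white-capped spare (224,253) and the reagent bottle (163,182).
- Mixer: the teal one with the clear guard at (407,247) is the one wanted. The green look-alike is at (525,252).

Next I measure both and check with a close crop.

Run:
```python
from h import *
import pickle
F=pickle.load(open("F.pkl","rb"))
def hsv(f): return cv2.cvtColor(f["image"],cv2.COLOR_RGB2HSV)
boxes={"top":{"cap":(105,255,175,310),"ring":(380,215,440,285)},"side":{"cap":(225,148,252,182),"ring":(335,280,380,315)}}
for n,f in F.items():
    W=world_map(f);H=hsv(f)
    for k,(a,b,c,d) in boxes[n].items():
        w=W[b:d,a:c].reshape(-1,3);h=H[b:d,a:c].reshape(-1,3)
        m=(h[:,1]>180)&(h[:,2]>130)&((h[:,0]>16)&(h[:,0]<32) if k=="cap" else (h[:,0]<16))
        w=w[m];w=w[~np.isnan(w[:,0])];z=w[:,2]
        print(n,k,len(w),"med",np.median(w,0).round(4),"z pct",np.percentile(z,[5,50,95]).round(4))
        t=w[z>np.percentile(z,95)-.008]; 
        lo,hi=np.percentile(t,[3,97],axis=0);print("  top",((lo+hi)/2).round(4),(hi-lo).round(4))
f=F["top"];W=world_map(f)
for nm,p in dict(spare=(224,253),red=(115,333),rack=(265,165),reag=(165,183),guardL=(384,247),guardR=(433,247),box=(400,285),bench=(330,320)).items(): print(nm,W[p[1],p[0]].round(3))
# guard: points 110..125 mm
w=W[205:290,370:450].reshape(-1,3);w=w[(w[:,2]>.105)&(w[:,2]<.13)];print("guard",len(w));
if len(w): print(w.min(0),w.max(0))
save(F["side"],"crop1.png",(190,140,400,360),2.7)
```

```text
side cap 67 med [0.4892 0.3205 0.1478] z pct [0.1428 0.1478 0.1507]
  top [0.4912 0.3212 0.1475] [0.0283 0.0309 0.0073]
side ring 247 med [ 0.559  -0.2526  0.0857] z pct [0.0537 0.0857 0.0888]
  top [ 0.5502 -0.261   0.0859] [0.0606 0.0591 0.0073]
top cap 148 med [0.4926 0.3208 0.1461] z pct [0.1417 0.1461 0.1496]
  top [0.4935 0.3215 0.1464] [0.0295 0.0272 0.0074]
top ring 331 med [ 0.5524 -0.2618  0.0841] z pct [0.0788 0.0841 0.088 ]
  top [ 0.5515 -0.2642  0.0847] [0.0609 0.0613 0.0086]
spare [0.538 0.117 0.149]
red [0.381 0.339 0.126]
rack [0.745 0.042 0.077]
reag [0.698 0.254 0.109]
guardL [ 0.551 -0.211  0.121]
guardR [ 0.552 -0.315  0.104]
box [ 0.478 -0.249  0.051]
bench [ 0.407 -0.096 -0.004]
guard 431
[ 0.49722655 -0.31984079  0.10507069] [ 0.60836682 -0.20813391  0.12562991]
```

View pics/crop1.png

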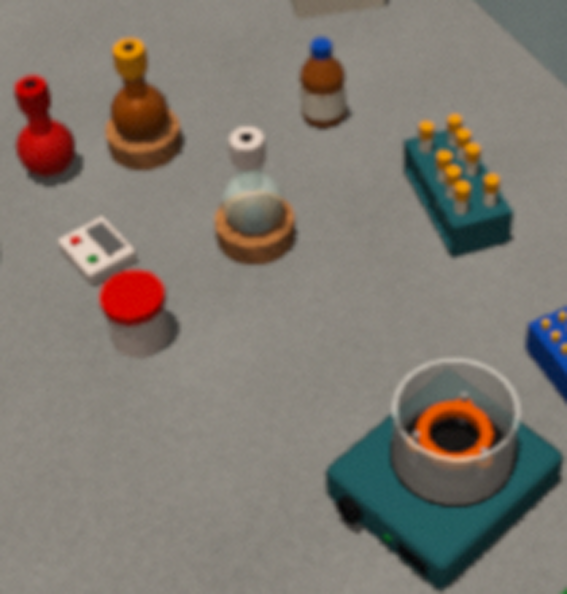

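Run:
```python
from h import *
for yaw in(np.pi/2,-np.pi/2,1.0,):
    for p in([.493,.3215,.124],[.493,.3215,.3],[.552,-.264,.32],[.552,-.264,.167]):
        q=robot.inverse_kinematics(p,[np.pi,0,yaw]);print(round(yaw,2),p,None if q is None else np.round(q,2))
robot.goto([.493,.3215,.30],[np.pi,0,np.pi/2])
f=robot.grab_frame("wrist");W=world_map(f);save(f,"w1.png")
H=cv2.cvtColor(f["image"],cv2.COLOR_RGB2HSV)
m=(H[...,1]>180)&(H[...,2]>120)&(H[...,0]>16)&(H[...,0]<32)&(W[...,2]>.12)
w=W[m];print(len(w));z=w[:,2];print(np.percentile(z,[5,50,95]));t=w[z>np.percentile(z,90)-.006];lo,hi=np.percentile(t,[2,98],axis=0);print((lo+hi)/2,hi-lo)
s=robot.sense();print(s["t"],s["tcp_pos"],s["tcp_rot"],s["wrist_force"])
```

```text
1.57 [0.493, 0.3215, 0.124] [-0.62  0.46 -0.04  1.86  0.02  0.83  0.9 ]
1.57 [0.493, 0.3215, 0.3] [-0.64  0.28 -0.01  1.67  0.    1.19  0.92]
1.57 [0.552, -0.264, 0.32] [-0.29  0.41  0.94  1.63 -0.35  1.28  2.28]
1.57 [0.552, -0.264, 0.167] [-0.1   0.51  0.67  1.8  -0.37  0.97  2.29]
-1.57 [0.493, 0.3215, 0.124] [-1.08  0.51  0.58  1.89 -0.36  0.85 -1.89]
-1.57 [0.493, 0.3215, 0.3] [-1.12  0.31  0.6   1.7  -0.19  1.19 -2.04]
-1.57 [0.552, -0.264, 0.32] [-0.34  0.44  1.02  1.63 -0.39  1.29 -0.82]
-1.57 [0.552, -0.264, 0.167] [-0.33  0.66  1.06  1.81 -0.66  1.08 -0.6 ]
1.0 [0.493, 0.3215, 0.124] [-0.7   0.46  0.07  1.86 -0.04  0.82  0.39]
1.0 [0.493, 0.3215, 0.3] [-0.73  0.28  0.1   1.68 -0.03  1.19  0.38]
1.0 [0.552, -0.264, 0.32] [-0.29  0.41  0.94  1.63 -0.35  1.28  1.71]
1.0 [0.552, -0.264, 0.167] [-0.14  0.52  0.73  1.8  -0.41  0.98  1.75]
7
[0.14165204 0.14225478 0.14787645]
[0.47970364 0.33448692 0.1450407 ] [0.00509056 0.00423517 0.00604154]
1.5833 [0.49208102 0.32304357 0.29971535] [-3.14088373e+00 -3.67901775e-04  1.57334213e+00] [-0.34863074 -0.27713208  0.15349782]
```

View pics/w1.png

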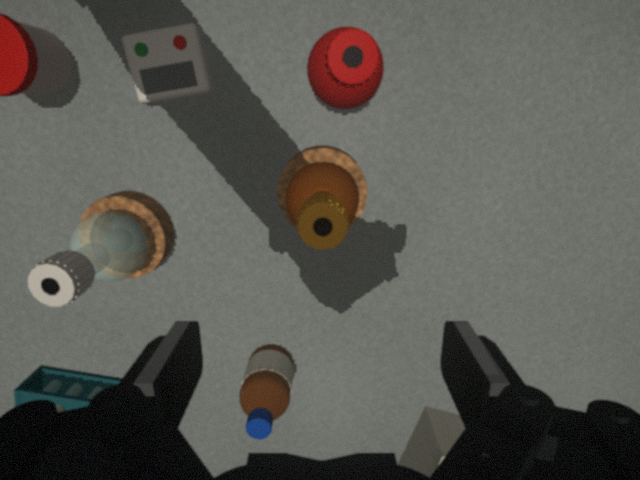

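The wrist view shows the amber flask's yellow cap, in the arm's shadow, at (323,226). The red look-alike is at (352,57), well clear of the jaws, and the white-capped flask is at (52,284). I'll re-measure with a lower brightness threshold, then grasp.

Run:
```python
from h import *
f=robot.grab_frame("wrist");W=world_map(f)
w=W[195:256,290:356].reshape(-1,3);w=w[w[:,2]>.142]
lo,hi=np.percentile(w,[1,99],axis=0);c=(lo+hi)/2;print(len(w),c,hi-lo,np.median(w[:,2]))
assert np.hypot(c[0]-.493,c[1]-.3215)<.006
x,y=c[:2];z=np.median(w[:,2])-.016-.008
robot.move_straight([x,y,.2],vel=.2)
hit=robot.move_straight([x,y,z],vel=.1,contact_N=8);print("hit",hit)
robot.grip(0.0,60);s=robot.sense();print(s["opening"],s["tcp_pos"],s["wrist_force"])
print(robot.move_straight([x,y,z+.02],vel=.05));
robot.move_straight([x,y,.33],vel=.2)
s=robot.sense();print(s["t"],s["opening"],s["tcp_pos"],s["wrist_force"])
save(robot.grab_frame("side"),"s1.png",(130,40,350,240),2.5)
save(robot.grab_frame("wrist"),"w2.png")
```

```text
1968 [0.49188453 0.32231594 0.14579865] [0.03325069 0.03329668 0.00686116] 0.14743441662970075
hit False
0.4072976146068662 [0.49209142 0.32271066 0.1238887 ] [-0.51342216 -0.17315462  2.59006288]
False
5.35 0.4114071368947084 [0.49124523 0.32188229 0.32846151] [-0.66303071  0.38785279 -2.44562106]
```

View pics/s1.png

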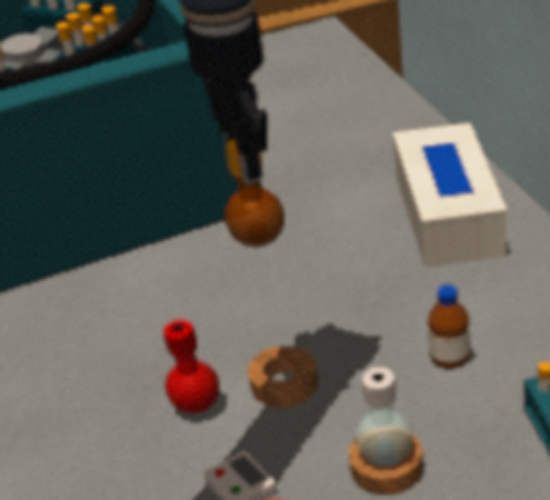

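The flask is held upright with about 2.4 N of weight, the cork ring is empty, and the neighbours haven't moved. Next I carry it over the mixer and measure where the bulb hangs relative to the ring.

```bash
cat >> h.py <<'E'
from scipy.optimize import least_squares
def bulb(f,guess,r=.034):
    W=world_map(f).reshape(-1,3);H=cv2.cvtColor(f["image"],cv2.COLOR_RGB2HSV).reshape(-1,3)
    w=W[(np.linalg.norm(W-guess,axis=1)<.045)&(W[:,2]<guess[2]+.027)&(H[:,1]>120)]
    s=least_squares(lambda c:np.linalg.norm(w-c,axis=1)-r,guess,loss="soft_l1",f_scale=.002)
    return s.x,len(w),np.median(abs(s.fun))
E
python3 - <<'E'
from h import *
robot.goto([.5,.03,.34],[np.pi,0,1.1]) if robot.inverse_kinematics([.5,.03,.34],[np.pi,0,1.1]) is not None else print("skip")
robot.goto([.552,-.264,.32],[np.pi,0,.6])
robot.sleep(.3)
s=robot.sense();print(s["t"],s["tcp_pos"],s["tcp_rot"],s["joint_pos"].round(2),s["wrist_force"],s["opening"])
g=s["tcp_pos"]+[0,0,-.07]
for n in("side","top"):
    f=robot.grab_frame(n);print(n,g.round(4),bulb(f,g));save(f,n+"2.png",(250,150,500,340),2.5)
E
```

```text
8.025 [ 0.55231746 -0.262904    0.32020844] [-3.14146842e+00 -5.67368748e-04  6.01861053e-01] [ 0.    0.33  0.49  1.61 -0.16  1.24  1.13] [-0.32912428 -0.2286385  -0.81682083] 0.40395736908715985
side [ 0.5523 -0.2629  0.2502] (array([ 0.55220578, -0.26212767,  0.25062016]), 473, np.float64(0.0008663705341441785))
top [ 0.5523 -0.2629  0.2502] (array([ 0.55231746, -0.262904  ,  0.25020844]), 0, np.float64(nan))
  return _methods._mean(a, axis=axis, dtype=dtype,
  ret = ret.dtype.type(ret / rcount)
```

View pics/side2.png

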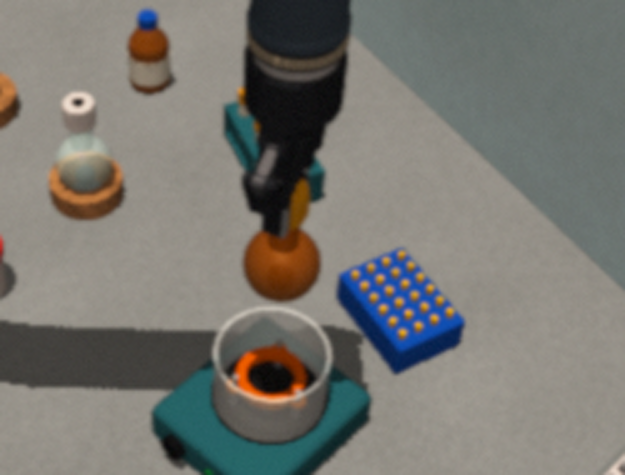

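The bulb hangs within 1 mm of the TCP axis and directly above the guard. I'll refine the ring centre with circle fits on the stored frames.

Run:
```python
from h import *
import pickle
F=pickle.load(open("F.pkl","rb"))
for n,f in F.items():
    W=world_map(f).reshape(-1,3);H=cv2.cvtColor(f["image"],cv2.COLOR_RGB2HSV).reshape(-1,3)
    near=np.linalg.norm(W[:,:2]-[.552,-.264],axis=1)
    K=np.array([[f["fx"],0,f["cx"]],[0,f["fy"],f["cy"]],[0,0,1]])
    # guard rim points
    w=W[(near<.07)&(W[:,2]>.117)&(W[:,2]<.126)]
    r=least_squares(lambda p:np.hypot(*(w[:,:2]-p[:2]).T)-p[2],[.552,-.264,.054],loss="soft_l1",f_scale=.002)
    print(n,"rim",len(w),r.x.round(4))
    # ring upper face: mean-of-annulus fit
    w=W[(near<.045)&(W[:,2]>.079)&(W[:,2]<.091)&(H[:,0]<16)&(H[:,1]>150)]
    r=least_squares(lambda p:np.hypot(*(w[:,:2]-p[:2]).T)-p[2],[.552,-.264,.029])
    print(n,"ring",len(w),r.x.round(4))
```

```text
side rim 272 [ 0.5491 -0.2626  0.0539]
side ring 246 [ 0.5497 -0.2618  0.0283]
top rim 262 [ 0.5528 -0.2639  0.0536]
top ring 415 [ 0.553  -0.2638  0.0295]
```

The side and top views disagree by about 3 mm in x. One wrist look from beside the ring should settle it.

Run:
```python
from h import *
robot.goto([.608,-.346,.32],[np.pi,0,.6]); robot.sleep(.3)
f=robot.grab_frame("wrist");save(f,"w3.png");s=robot.sense();print(s["t"],s["tcp_pos"])
W=world_map(f).reshape(-1,3);H=cv2.cvtColor(f["image"],cv2.COLOR_RGB2HSV).reshape(-1,3)
near=np.linalg.norm(W[:,:2]-[.552,-.264],axis=1)
fit=lambda w,r0:least_squares(lambda p:np.hypot(*(w[:,:2]-p[:2]).T)-p[2],[.552,-.264,r0],loss="soft_l1",f_scale=.002).x.round(4)
w=W[(near<.07)&(W[:,2]>.117)&(W[:,2]<.126)];print("rim",len(w),fit(w,.054))
w=W[(near<.045)&(W[:,2]>.079)&(W[:,2]<.091)&(H[:,0]<16)&(H[:,1]>150)];print("ring",len(w),fit(w,.029),np.median(w[:,2]))
print("bulb",bulb(f,s["tcp_pos"]+[0,0,-.07]))
```

```text
8.9583 [ 0.60802849 -0.34517847  0.32052928]
rim 2526 [ 0.5514 -0.2643  0.0534]
ring 3004 [ 0.5515 -0.2639  0.0292] 0.08453290396716874
bulb (array([ 0.60896223, -0.34708138,  0.24964537]), 7123, np.float64(0.00026116902540535697))
```

View pics/w3.png

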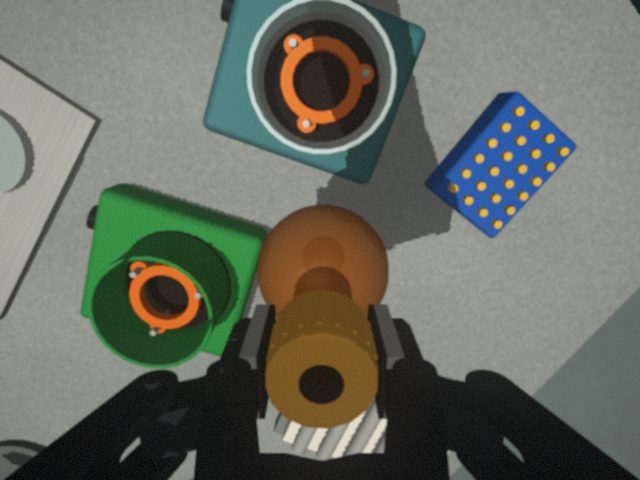

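The wrist view shows the ring at (322,80) inside the clear guard and the held flask upright between the pads. The ring centre comes out at (0.5515, -0.264), which agrees with the rim fit. I'll lower the flask to contact.

Run:
```python
from h import *
x,y=.551,-.264
robot.goto([x,y,.32],[np.pi,0,.6])
robot.move_straight([x,y,.20],vel=.1); robot.sleep(.3)
s=robot.sense();print(s["t"],s["tcp_pos"],s["wrist_force"])
hit=robot.move_straight([x,y,.1755],vel=.015,contact_N=3)
s=robot.sense();print(hit,s["t"],s["tcp_pos"],s["wrist_force"])
robot.sleep(.8)
s=robot.sense();print(s["t"],s["tcp_pos"],s["wrist_force"],s["opening"])
for n in("side","wrist"):
    f=robot.grab_frame(n);save(f,n+"4.png",(300,230,430,360) if n=="side" else None,4 if n=="side" else 1);print(n,bulb(f,s["tcp_pos"]+[0,0,-.07]))
```

```text
11.0917 [ 0.55112168 -0.26402575  0.20031063] [ 0.81792735  0.20952549 -2.37137212]
True 12.3083 [ 0.55081325 -0.26353476  0.17952137] [-0.97209087  1.32914849  2.33394074]
13.1083 [ 0.55049986 -0.2632535   0.17883987] [1.23729418 2.23710673 2.54615102] 0.41103739850054405
side (array([ 0.54951077, -0.26294077,  0.10746383]), 436, np.float64(0.0009977841468961982))
wrist (array([ 0.55001257, -0.26326874,  0.10553146]), 7899, np.float64(0.0009917905643754485))
```

View pics/side4.png

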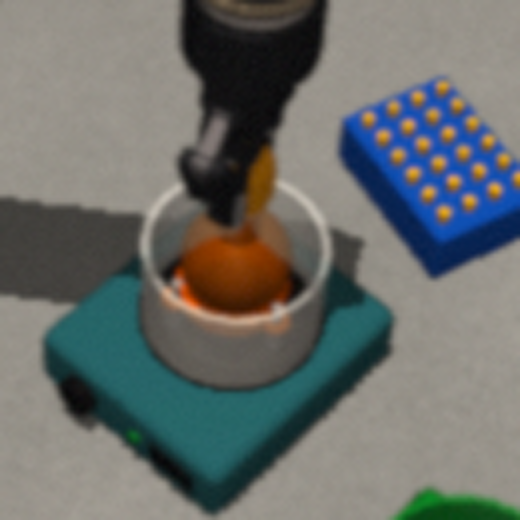

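Contact came at TCP z = 0.1788, against 0.1786 predicted, so the flask is seated and the ring is nearly free. I've paused 0.8 s, so now I press 12 mm.

Run:
```python
from h import *
x,y=.5512,-.2637
for z in(.174,.170,.1670):
    robot.move_straight([x,y,z],vel=.015); robot.sleep(.3)
    F=[]
    for _ in range(8): robot.sleep(.03);F.append(robot.sense()["wrist_force"])
    s=robot.sense();print(z,s["t"].__round__(2),s["tcp_pos"].round(4),np.mean(F,0).round(2),s["opening"],s["tcp_rot"].round(3))
robot.sleep(.6)
for n in("side","wrist"):
    f=robot.grab_frame(n);save(f,n+"5.png",(300,230,430,360) if n=="side" else None,4 if n=="side" else 1);print(n,bulb(f,s["tcp_pos"]+[0,0,-.07]))
    W=world_map(f).reshape(-1,3);H=cv2.cvtColor(f["image"],cv2.COLOR_RGB2HSV).reshape(-1,3);nr=np.linalg.norm(W[:,:2]-[.5515,-.264],axis=1)
    w=W[(nr>.027)&(nr<.04)&(W[:,2]>.055)&(W[:,2]<.092)&(H[:,0]<14)&(H[:,1]>150)&(H[:,2]>150)];print("ring z",len(w),np.percentile(w[:,2],[20,50,80]) if len(w) else "")
```

```text
0.174 14.25 [ 0.551  -0.2637  0.174 ] [-0.54  2.46  4.96] 0.40610593753753205 [-3.139e+00  2.000e-03  6.000e-01]
0.17 15.23 [ 0.5511 -0.2637  0.1702] [-1.21  2.57  6.31] 0.40145013730559104 [-3.139e+00  2.000e-03  6.000e-01]
0.167 16.15 [ 0.5511 -0.2638  0.1674] [-1.14  2.3   7.41] 0.40764645017296103 [-3.139e+00  1.000e-03  6.000e-01]
side (array([ 0.55026285, -0.26254808,  0.09740297]), 360, np.float64(0.0009247008788032911))
ring z 0 
wrist (array([ 0.55059122, -0.26380228,  0.09463103]), 8261, np.float64(0.0008791643530258741))
ring z 359 [0.06807781 0.07227481 0.0729752 ]
```

View pics/wrist5.png

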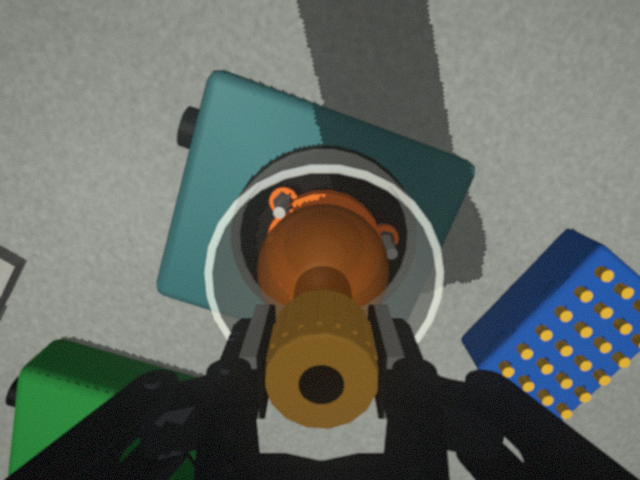

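Four checks put the ring about 11 to 14 mm down, inside the 8–17 mm window: the TCP travel, ring face z ≈ 0.0725, bulb z, and about 9.8 N on the ring. Laterally the flask is within about 2 mm of the axis. Handing in.

Run:
```python
from h import *
robot.close_job();s=robot.sense();print(s["t"],s["tcp_pos"],s["wrist_force"],s["opening"])
```

```text
the job is handed in; nothing more can be done
the job is handed in; nothing more can be done
```

I took the yellow-capped amber flask out of its cork ring and lowered it through the clear guard until it rested in the orange ring. After a 0.8 s pause I pressed it down and handed the job in at about 17 s, still gripping and pressing. No verdict is reported.

**Last checks before hand-in:**
- **Ring depth:** about 12.5 mm from the ring face (z ≈ 0.0725), and about 11 mm from TCP travel. The bulb fits gave 11.6 mm (side) and 14.4 mm (wrist). All are inside 8–17 mm.
- **Force on the ring:** about 9.8 N, including roughly 2.4 N of flask weight. That is a little above the nominal 9 N.
- **Alignment:** the bulb was within about 2 mm of the ring's axis and the tool within about 0.003 rad of vertical.
- **Neighbours:** none looked disturbed in the views I took. I did not measure the spare flask again after the lift.

**Disagreements:**
- The side and top cameras differed by about 3 mm on the ring centre. I settled it with one wrist-camera view from beside the ring.
- During the resting pause, bulb z was 1.5–3.5 mm below the free-ring value. The ring may therefore have been slightly depressed then, but still under the 5 mm limit.
- A sideways force of about 2.5 N remained on the tool at the end.

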